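# Check-weigh a bronze rosette on the arrested beam balance

## Task

With the balance kept arrested, take the leftover brass stud out of the load pan and put it in the blue tray, then take the round bronze rosette from the sloped rack and lay it gently, flat and boss up, in the empty load pan. Then swing the red-knobbed arrest lever right over to free the beam, keep clear of the beam and its pans, and let the beam settle near level for a second or so. Finally swing the lever fully back so the beam is arrested again with the rosette still in the pan; leave the other two castings, the stone vase and the spray can where they stand.

Things in the scene. Friction and masses are not known exactly. Their poses are not given: they have to be found in the camera images.
- balance: Green fixed beam balance. Origin under the base, below the beam's pivot; z up. Base 170 (x, from -110 to +60) by 200 (y) by 22 mm. Beam: 270 mm bar along y, pivot 105 mm up between posts 127 mm high; its red pointer reaches 159 mm. Load pan at y = -120 mm; counter pan, with a check weight fixed in it, at y = +120 mm. Lever block at the -x edge, 50 mm high. Stands at either side of the bench.
- arrest_lever (a joint): Arrest lever: 0 = beam arrested (two pins hold it level from below), leaning 30 degrees to the balance's +y; 1.05 = beam fully free, leaning 30 degrees to its -y. It turns about the balance's x axis, over the top, has a stop at each end and stays where it is left (friction about 2 N at the knob). It starts arrested, within 0.05 rad of 0.
- lever_knob (a point): Centre of the red ball, 22 mm across, at the end of the 8 mm arrest lever, 75 mm from its hinge.
- lever_hinge (a point): Centre of the lever's swing, in the plane in which the ball moves: at (-108, 0, 36) mm in the balance's frame. The swing's axis is the balance's x axis.
- beam: The beam with both pans. Origin: its pivot, 105 mm above the bench; y along the beam towards the counter pan. It tips about x, at most 0.10 rad either way, and is held level while arrested. Free, it comes near level only if the rosette alone (200 g) lies in the load pan; the check weight is 200 g too. Pressing hard on a pan may tip it a little even when arrested.
- load_pan (a point): The steel pan that is to be loaded, fixed on the beam's -y end: a round shallow cup, 76 mm outside and about 68 mm inside, 14 mm high with a 3 mm floor. The point is the centre of its underside, 111 mm above the bench when level; z is its axis, pointing up. Bare beam and air lie under it.
- stud: Leftover brass stud, 65 g, standing upright in the load pan, up to 10 mm off its centre in x and y. Shank 16 mm across, 40 mm tall, foot flange 22 mm across and 4 mm thick. Origin: centre of its underside, z up the shank.
- tray: Fixed blue open tray for studs, 100 by 100 mm outside, 30 mm high, 5 mm walls and floor, in front of the rack. Origin: centre of its underside.
- rack: Fixed wooden rack, 225 mm long (y), 105 mm deep; three castings side by side, 70 mm apart, in any order. Its top slopes 35 degrees, facing its own -x, so the castings' z axes lean 35 degrees from vertical towards its -x; their lower edges rest on a 9 mm ledge. Highest point (back edge) about 87 mm. Origin: centre of its underside, z up.
- rosette: Round bronze rosette, 200 g (within 4 percent): a disc 56 mm across, 8 mm thick, with eight petals raised 1.5 mm, and on its middle a round brass boss 14 mm across that ends 38 mm above the underside. Origin: centre of its underside; z points out of the disc along the boss. It starts on the rack, leaning 35 degrees.
- square_tile: Bystander: square bronze tile 56 by 56 by 6 mm with the same boss, on the rack. Origin and z axis as for the rosette.
- cross: Bystander: bronze cross, 56 mm by 56 mm, bars 18 mm wide and 8 mm thick, with the same boss, on the rack. Origin and z axis as for the rosette.
- vase: Bystander: loose small stone vase, 60 mm across, 105 mm tall, in front of the load pan. Origin: centre of its underside.
- spray_can: Bystander: loose red spray can, 56 mm across, 150 mm tall, behind the balance. Origin: centre of its underside.
Mind the look-alikes: they are no part of the job. Leave any green or turquoise look-alike of the rosette alone.

How it is judged:
By the outcome, as a careful person would: the job done as asked, in the order asked, and still so for the second after the job is handed in, with the robot touching nothing.
It also fails if it takes over 64 s, if anything falls off the work surface, if the arm or the gripper's body presses on something with over 40 N, if the wrist force passes 120 N, or if a joint passes its speed limit or range.

## Robot

A 6-joint arm with a two-finger parallel gripper is mounted at the origin on the work surface. World frame = base frame: x ahead of the robot, y to its left, z up, the work surface at z = 0. Lengths are in mm, angles in rad, forces in N, time in s.
With the tool pointing down it reaches from about 350 to 975 mm from the base axis. Payload 17.4 kg.
Tool frame: the origin (TCP) lies at the very end of the fingers, on their centre line; the grasp point (between the pads) lies 19 mm behind it (hold_point_z is the distance from the TCP to the grasp point, in mm); y points along the fingers, x is the direction in which the jaws open and shut, and the axes are right-handed (so a half turn about y gives the same grasp; the last joint's range is limited). The gripper opens to 85 mm and grips with 20 to 120 N. Pads are 22 mm wide; open, the fingers measure 114 mm over their backs; the gripper's body (76 mm by 85 mm) begins 54 mm behind the grasp point. The pads swing forward as they close: fully open they stand 13 mm farther back than shut.
Start: joints at [-1.281, 0.116, 1.442, -0, 1.584, -0.038], TCP at [217.314, -639.067, 231.303] pointing down, gripper open.
Joint ranges: [-2.83, 2.83], [-0.83, 2.19], [0.07, 2.5], [-1.14, 4.28], [0.01, 3], [-2.97, 2.97]. Speed limits (rad/s): [1.89, 1.89, 2.22, 3.14, 3.14, 3.14].

## Interface

Orientations are given as a rotation vector (axis times angle).
In Python, from bench import get_state, read_camera, get_calibration, sign_off, hold_point_z gives the robot as it stands.
- The arm moves only by the tool step_arm, never from a script. Its argument "series" is one flat list of numbers, 7 for each row, row after row: the turn, a rotation vector about the tool's x, y, z in units of 0.12 rad (1.0 is 0.12 rad), then the shift along the tool's x, y, z in units of 0.05 m (1.0 is 0.05 m), then the opening, from 0 (shut) to 1 (fully open). In form: [wx, wy, wz, x, y, z, gripper, wx, wy, wz, x, y, z, gripper, ...]. A call has 1 to 20 rows; each row shifts and turns the commanded pose from where the row before left it, along the tool's axes as they then stand; what a row does not reach is not made up. A row lasts 1/10 s, in which the tool goes at most 50 mm and 8.59 degrees, less where a joint would pass 70% of its speed; a pose out of reach is approached as far as the arm can. A call with a number of a shift or a turn outside -1 to 1 is refused whole. A call with a gripper value outside its range is refused whole. The fingers move at their own pace and stop on an object; "grip_force" is the grip in N (left out, the last holds). Time passes only in rows, so rows that do not move let the fingers close. It gives the time, the measured TCP pose, the force and the opening at its end, in the units of the state.
- get_state(): the state, without advancing time (a new reading comes with each control period).
- read_camera(name): name is "scene" or "top" or "wrist"; returns the picture (384x512x3 uint8, blue, green, red); there is no depth.
- get_calibration(name): a dict with "vfov" (degrees; the focal length in pixels is half the picture's height over the tangent of half this angle, whatever the lens; pixels are square), "cx", "cy" (the principal point, pixels), "R" (3x3) and "t" (3): a world point X has camera coordinates R X + t. Camera axes: x right, y down, z forward; pixel columns grow to the right and rows downward; lengths in mm; the calibration is good to about 2 mm. A picture is of the moment at which its call begins: read the wrist's pose just before it. get_calibration takes no time and is no camera call; for the wrist camera it gives the pose at the moment of the call.
- sign_off(): hands the job in, once; it reports no verdict.
The state is a dict: "clock": time; "qpos": joint angles; "joint_vel": joint speeds; "effort": joint torques, N m; "position": TCP position; "orientation": TCP orientation; "contact_force": force on the tool from outside, world axes, zero at the start; "torque": the same for the moment, N m; "width": opening from 0.0 (shut) to 1.0 (fully open).
Only numpy, scipy, OpenCV 4.12 (cv2) and the standard library are available. Lean on these libraries where they do the work, as an engineer would, in place of code of your own. Each camera call takes 0.05 s, during which the arm holds its last target. There are 200 camera calls.

## Working session

There is one attempt and no reset: what is moved stays moved. The work goes in short steps, Python scripts to look and compute and a tool call to move; the robot and the scene stay as the last step left them, time stands still between calls to the robot, and variables do not carry over. Pictures are saved under pics/ and viewed, about 8 in all and at most 12, crops included, and the job is handed in when it is done.

Besides the shell and the picture viewer there is one more tool, called after "Emit:" by a JSON object that holds its "method" and its "body", one argument or row to a line. step_arm: Moves the arm, as the interface text tells. Its arguments: {"type":"object","properties":{"series":{"type":"array"},"grip_force":{"type":"number"}},"required":["series"]}

```bash
mkdir -p pics
cat > look.py <<'E'
import cv2,sys,json
from bench import *
for n in sys.argv[2:]:
    c=get_calibration(n); im=read_camera(n)
    cv2.imwrite(f'pics/{sys.argv[1]}_{n}.png',im)
    json.dump({k:(v.tolist() if hasattr(v,'tolist') else v) for k,v in c.items()},open(f'pics/{sys.argv[1]}_{n}.json','w'))
E
python3 look.py a scene top
python3 - <<'E'
import cv2,numpy as np
a=cv2.imread('pics/a_scene.png');b=cv2.imread('pics/a_top.png')
cv2.imwrite('pics/a_s2.png',cv2.resize(a,(800,600),interpolation=cv2.INTER_CUBIC));cv2.imwrite('pics/a_t2.png',cv2.resize(b,(800,600),interpolation=cv2.INTER_CUBIC))
from bench import *
print(get_state(),hold_point_z);print(get_calibration('top'),get_calibration('scene'))
E
```

```text
{'clock': 0.1, 'qpos': array([-1.28078907e+00,  1.16441500e-01,  1.44218681e+00, -3.63548668e-06,
        1.58399494e+00, -3.78221959e-02]), 'joint_vel': array([-0.00063607, -0.00108273, -0.00161807, -0.00023976, -0.00029538,
       -0.00104289]), 'effort': array([ 3.29069480e-03, -7.33661771e+01, -6.33789182e+01, -6.97964106e-05,
        5.18460132e-03, -1.63230879e-05]), 'position': array([ 217.27165572, -638.90181252,  230.64088599]), 'orientation': array([-1.34599594,  0.96498533, -0.9636325 ]), 'contact_force': array([ 0.19899064, -0.00784214, -0.32229217]), 'torque': array([-0.00270428, -0.00371435, -0.05484391]), 'width': 1.0011299343776217} 18.700000000000003
{'vfov': 53.03027094851784, 'cx': 256.54746394250066, 'cy': 197.0297241656846, 'R': array([[ 0.02008437, -0.99970608, -0.01357851],
       [-0.99766013, -0.01915183, -0.06563127],
       [ 0.06535193,  0.0148649 , -0.99775155]]), 't': array([-64.09019157, 607.54742081, 950.67329717])} {'vfov': 55.32190505426106, 'cx': 245.5241400864671, 'cy': 189.73188011943822, 'R': array([[-0.0970647 ,  0.99527618, -0.0019394 ],
       [ 0.69832324,  0.06671554, -0.7126666 ],
       [-0.70917071, -0.07052909, -0.70150022]]), 't': array([ 135.4102527 , -337.46123343, 1326.42001542])}
```

View pics/a_t2.png

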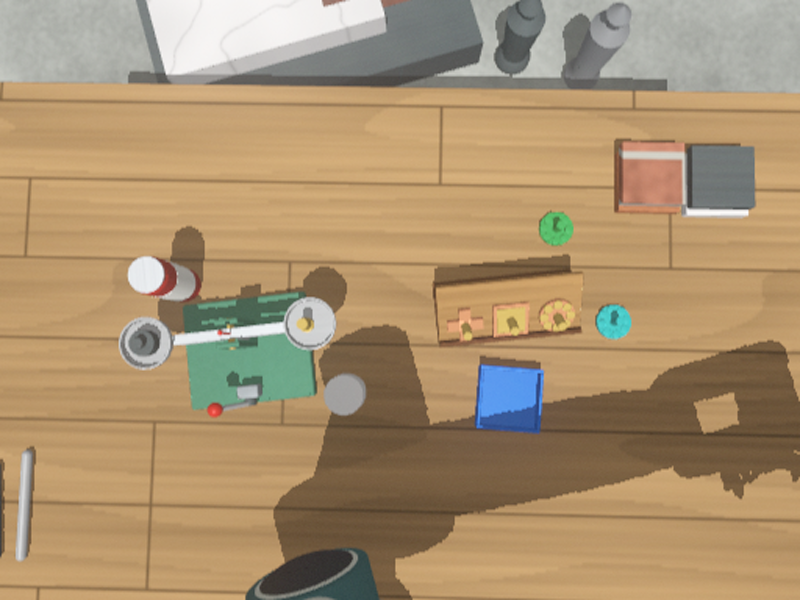

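View pics/a_s2.png

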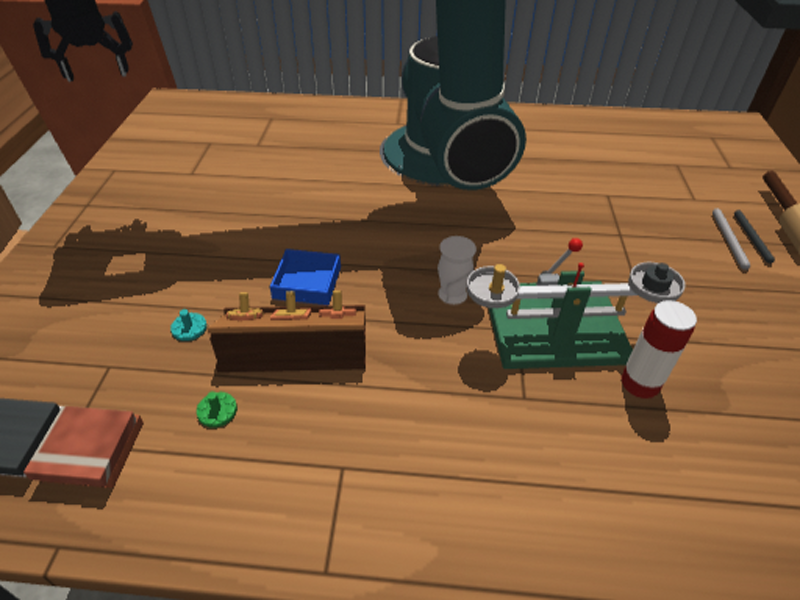

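The top view (800x600) shows the balance on the left. The load pan is at (310,322) with the stud at (305,323), the counter pan at (146,342) and the knob at (215,410). On the rack, left to right, are the cross (465,325), the square (511,320) and the rosette (558,316). The tray is at (510,398) and the vase at (345,394). In the scene view the stud top is at (498,270), the knob at (575,244), and the rosette is the leftmost casting (boss 244,297).

```bash
cat > geo.py <<'E'
import numpy as np,json,cv2
def ray(tag,u,v,s=1.0):
    c=json.load(open(f'pics/{tag}.json'));im=cv2.imread(f'pics/{tag}.png')
    f=im.shape[0]/2/np.tan(np.radians(c['vfov']/2))
    R=np.array(c['R']);t=np.array(c['t']);d=R.T@np.array([(u*s-c['cx'])/f,(v*s-c['cy'])/f,1])
    return -R.T@t,d/np.linalg.norm(d)
def atz(tag,u,v,z,s=1.0):
    o,d=ray(tag,u,v,s);return o+d*(z-o[2])/d[2]
def tri(*obs):
    A=0;b=0
    for (o,d) in obs:
        P=np.eye(3)-np.outer(d,d);A=A+P;b=b+P@o
    x=np.linalg.solve(A,b);return x,[np.linalg.norm((np.eye(3)-np.outer(d,d))@(x-o)) for o,d in obs]
E
python3 - <<'E'
from geo import *
np.set_printoptions(precision=1,suppress=True)
T=lambda u,v,z:atz('a_top',u,v,z,.64)
print('load',T(310,322,124),'counter',T(146,342,124))
for n,a,b in [('knob',(215,410),(575,244)),('studtop',(304,320),(498,269)),('ros boss',(560,321),(244,293)),('sq boss',(513,325),(291,293)),('cross boss',(466,334),(337,293)),('pan',(310,322),(493,285))]:
    print(n,tri(ray('a_top',*a,.64),ray('a_scene',*b,.64)))
print('tray',T(510,398,30)); print('base corners',[T(*p,22) for p in [(193,408),(316,393),(303,291),(185,303)]])
print('rack top back corners',T(434,283,87),T(581,272,87),'vase',T(345,393,105),'can',T(145,274,150))
E
```

```text
load [578.9  76.7 124. ] counter [545.5 312.8 124. ]
knob (array([448.3, 216.1, 104.2]), [np.float64(0.7950908192330364), np.float64(0.7950908192330146)])
studtop (array([580.3,  80.6, 156.4]), [np.float64(0.7847151305432725), np.float64(0.78471513054326)])
ros boss (array([ 589.3, -291.8,   84. ]), [np.float64(0.11956649794038145), np.float64(0.11956649794030205)])
sq boss (array([ 581.9, -221.3,   83.4]), [np.float64(0.5490198249229691), np.float64(0.5490198249229125)])
cross boss (array([ 567.3, -152.6,   75.5]), [np.float64(0.20081207543118137), np.float64(0.2008120754311657)])
pan (array([578.9,  77.7, 124.1]), [np.float64(0.9926166863634072), np.float64(0.9926166863634318)])
tray [ 468.9 -227.2   30. ]
base corners [array([441.7, 277. ,  22. ]), array([469.6,  80.6,  22. ]), array([632.8, 106.5,  22. ]), array([609.7, 297.2,  22. ])]
rack top back corners [ 642.7 -102.2   87. ] [ 663.4 -322.4   87. ] vase [477.   25.6 105. ] can [641.  307.4 150. ]
```

```bash
cat > plan.py <<'E'
import numpy as np
from scipy.spatial.transform import Rotation as Ro
from bench import *
np.set_printoptions(precision=3,suppress=True)
def down(yaw,tilt_R=None):  # tool z down, jaw axis x at world yaw
    x=np.array([np.cos(yaw),np.sin(yaw),0]);z=np.array([0,0,-1.]);return np.c_[x,np.cross(z,x),z]
def go(P,R,pos=None,R0=None):
    """units: turn (tool frame) and shift (in the present tool frame, and in the final tool frame)"""
    s=get_state();p=s['position'] if pos is None else pos
    A=Ro.from_rotvec(s['orientation']).as_matrix() if R0 is None else R0
    w=Ro.from_matrix(A.T@R).as_rotvec()/.12;d=(np.array(P)-p)/50
    print('turn',w,'shift now',A.T@d,'shift after turn',R.T@d,'|d|mm',50*np.linalg.norm(d))
E
python3 - <<'E'
from plan import *
s=get_state();R=Ro.from_rotvec(s['orientation']).as_matrix();print(R)
for yaw in (0.14,0.14+np.pi/2,0.14-np.pi/2,0.14+np.pi): print(yaw);go([580,80,260],down(yaw))
E
```

```text
[[ 0.322 -0.     0.947]
 [-0.947  0.001  0.322]
 [-0.001 -1.     0.   ]]
0.14
turn [-10.774  -8.91   -8.921] shift now [-11.277  -0.575  11.498] shift after turn [  9.19  -13.225  -0.587] |d|mm 805.7627599746075
1.7107963267948967
turn [ -1.676 -17.694 -17.695] shift now [-11.277  -0.575  11.498] shift after turn [13.225  9.19  -0.587] |d|mm 805.7627599746075
-1.4307963267948964
turn [-13.047   1.236   1.222] shift now [-11.277  -0.575  11.498] shift after turn [-13.225  -9.19   -0.587] |d|mm 805.7627599746075
3.2815926535897932
turn [-9.28  11.222 11.212] shift now [-11.277  -0.575  11.498] shift after turn [-9.19  13.225 -0.587] |d|mm 805.7627599746075
```

Run:
```python
t=open('plan.py').read()
t=t.replace("def down(yaw,tilt_R=None):  # tool z down, jaw axis x at world yaw","def down(yaw):  # tool y down, jaw axis x at world yaw").replace("z=np.array([0,0,-1.]);return np.c_[x,np.cross(z,x),z]","y=np.array([0,0,-1.]);return np.c_[x,y,np.cross(x,y)]")
open('plan.py','w').write(t)
from plan import *
go([580,80,260],down(-1.43))
c=get_calibration('wrist');print(c['R'],-c['R'].T@c['t'],c['vfov'])
```

```text
turn [ 0.001  1.559 -0.009] shift now [-11.277  -0.575  11.498] shift after turn [-13.218  -0.587   9.2  ] |d|mm 805.7627599746075
[[ 0.322 -0.947 -0.002]
 [-0.907 -0.309  0.287]
 [-0.272 -0.091 -0.958]] [ 286.539 -615.991  372.987] 68.70169740250047
```

Emit:
{"method": "step_arm", "body": {
  "series": [0, 0.78, 0, 0, 0, 0, 0.5, 0, 0.78, 0, 0, 0, 0, 0.5, 0, 0, 0, -0.735, -0.033, 0.51, 0.5, 0, 0, 0, -0.735, -0.033, 0.51, 0.5, 0, 0, 0, -0.735, -0.033, 0.51, 0.5, 0, 0, 0, -0.735, -0.033, 0.51, 0.5, 0, 0, 0, -0.735, -0.033, 0.51, 0.5, 0, 0, 0, -0.735, -0.033, 0.51, 0.5, 0, 0, 0, -0.735, -0.033, 0.51, 0.5, 0, 0, 0, -0.735, -0.033, 0.51, 0.5, 0, 0, 0, -0.735, -0.033, 0.51, 0.5, 0, 0, 0, -0.735, -0.033, 0.51, 0.5, 0, 0, 0, -0.735, -0.033, 0.51, 0.5, 0, 0, 0, -0.735, -0.033, 0.51, 0.5, 0, 0, 0, -0.735, -0.033, 0.51, 0.5, 0, 0, 0, -0.735, -0.033, 0.51, 0.5, 0, 0, 0, -0.735, -0.033, 0.51, 0.5, 0, 0, 0, -0.735, -0.033, 0.51, 0.5, 0, 0, 0, -0.735, -0.033, 0.51, 0.5, 0, 0, 0, -0.735, -0.033, 0.51, 0.5],
  "grip_force": 50
}}

```text
clock: 2.1
position: [579.5, 82.2, 260.8]
orientation: [-1.273, 1.105, -1.105]
contact_force: [-0.3, -1.2, 0.7]
width: 0.503
```

```bash
python3 look.py b wrist
python3 - <<'E'
import cv2
from plan import *
s=get_state();print(s['clock'],s['position'],s['width'],s['contact_force']);go([580,80,260],down(-1.43))
cv2.imwrite('pics/b2.png',cv2.resize(cv2.imread('pics/b_wrist.png'),(800,600),interpolation=cv2.INTER_CUBIC))
E
```

```text
2.15 [581.231  86.648 260.313] 0.5034536762994924 [-1.258  4.329 -2.769]
turn [ 0.001  0.018 -0.016] shift now [ 0.128  0.006 -0.043] shift after turn [ 0.128  0.006 -0.043] |d|mm 6.76793190275894
```

View pics/b2.png

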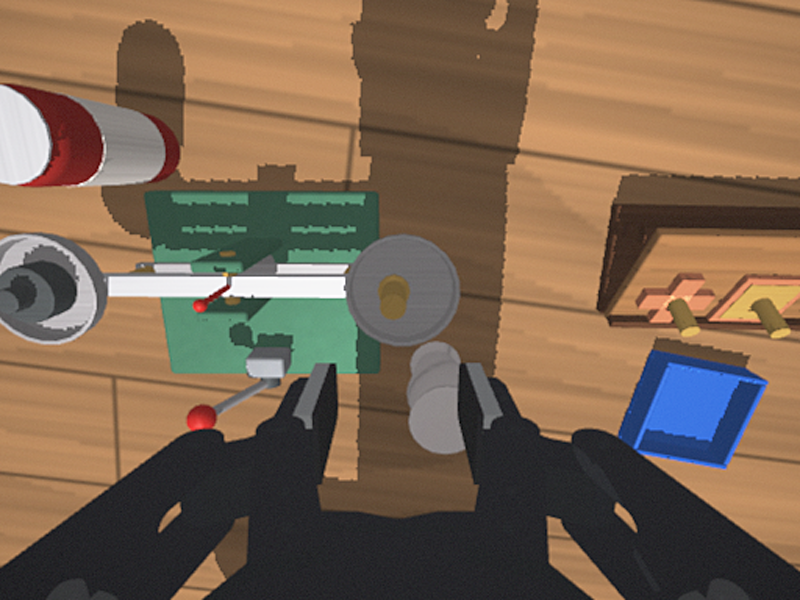

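The wrist view shows the stud's top at (396,307) and its foot at (392,293). The pan rim's centre is at (404,290), the knob at (202,418) and the counter pan at (50,290).

Run:
```python
from plan import *
from geo import *
W=lambda u,v,z:atz('b_wrist',u,v,z,.64)
st=W(396,305,154);print('stud top',st,'pan',W(404,290,125),'knob',W(202,418,101),'pivot?',W(227,286,115),'square boss',W(780,332,85),'tray',W(700,412,30))
print('knob tri',tri(ray('a_top',215,410,.64),ray('a_scene',575,244,.64),ray('b_wrist',202,418,.64)))
print('stud tri',tri(ray('a_top',304,320,.64),ray('a_scene',498,269,.64),ray('b_wrist',396,305,.64)))
go([st[0],st[1],128],down(-1.43)); s=get_state();print(s['position'])
```

```text
stud top [576.639  82.035 154.   ] pan [578.795  77.116 125.   ] knob [448.145 216.861 101.   ] pivot? [562.104 195.726 115.   ] square boss [ 575.83  -217.191   85.   ] tray [ 473.911 -226.438   30.   ]
knob tri (array([448.675, 216.163, 103.625]), [np.float64(0.7916132341914125), np.float64(1.1317395127769465), np.float64(1.0379550727701703)])
stud tri (array([578.98 ,  81.167, 155.908]), [np.float64(1.86057972433867), np.float64(0.5280117528499844), np.float64(1.9447884204636854)])
turn [ 0.001  0.018 -0.016] shift now [ 0.083  2.646 -0.104] shift after turn [ 0.078  2.646 -0.104] |d|mm 132.47291021394935
[581.231  86.648 260.313]
```

Emit:
{"method": "step_arm", "body": {
  "series": [0, 0, 0, 0, 0, 0, 0.5, 0, 0, 0, 0, 0.5, 0, 0.5, 0, 0, 0, 0, 0.5, 0, 0.5, 0, 0, 0, 0, 0.5, 0, 0.5, 0, 0, 0, 0, 0.3, 0, 0.5, 0, 0, 0, 0, 0, 0, 0.5, 0, 0, 0, 0, 0, 0, 0.5]
}}

```text
clock: 2.85
position: [579.2, 79.8, 172.0]
orientation: [-1.272, 1.105, -1.106]
contact_force: [-0.5, 1.2, 0.4]
width: 0.501
```

Run:
```python
from plan import *
go([577.5,82,128],down(-1.43)); s=get_state();print(s['position'],s['contact_force'])
```

```text
turn [-0.005 -0.006  0.001] shift now [-0.048  0.879 -0.029] shift after turn [-0.048  0.879 -0.028] |d|mm 44.0395292807547
[579.225  79.802 171.951] [-0.452  1.193  0.36 ]
```

Emit:
{"method": "step_arm", "body": {
  "series": [0, 0, 0, -0.048, 0.3, -0.03, 0.5, 0, 0, 0, 0, 0.3, 0, 0.5, 0, 0, 0, 0, 0.28, 0, 0.5, 0, 0, 0, 0, 0, 0, 0.4, 0, 0, 0, 0, 0, 0, 0.1, 0, 0, 0, 0, 0, 0, 0.1, 0, 0, 0, 0, 0, 0, 0.1, 0, 0, 0, 0, 0, 0, 0.1, 0, 0, 0, 0, 0, 0, 0.1]
}}

```text
clock: 3.75
position: [577.4, 82.4, 127.3]
orientation: [-1.272, 1.105, -1.105]
contact_force: [-0.3, -0.2, -0.8]
width: 0.172
```

Emit:
{"method": "step_arm", "body": {
  "series": [0, 0, 0, 0, -0.4, 0, 0.1, 0, 0, 0, 0, -0.8, 0, 0.1, 0, 0, 0, 0, -0.9, 0, 0.1, 0, 0, 0, 0.728, 0, -0.371, 0.1, 0, 0, 0, 0.728, 0, -0.371, 0.1, 0, 0, 0, 0.728, 0, -0.371, 0.1, 0, 0, 0, 0.728, 0, -0.371, 0.1, 0, 0, 0, 0.728, 0.4, -0.371, 0.1, 0, 0, 0, 0.728, 0.4, -0.371, 0.1, 0, 0, 0, 0.728, 0.4, -0.371, 0.1, 0, 0, 0, 0.728, 0.4, -0.371, 0.1, 0, 0, 0, 0, 0.7, 0, 0.1, 0, 0, 0, 0, 0.7, 0, 0.1, 0, 0, 0, 0, 0, 0, 0.1]
}}

```text
clock: 5.15
position: [469.0, -226.0, 77.8]
orientation: [-1.274, 1.111, -1.1]
contact_force: [0.4, -0.3, 0.5]
width: 0.168
```

Run:
```python
from plan import *
go([472,-227,22],down(-1.43)); s=get_state();print(s['position'],s['contact_force'],s['width'])
```

```text
turn [ 0.044 -0.008 -0.033] shift now [0.032 1.115 0.063] shift after turn [0.028 1.116 0.057] |d|mm 55.87703696953018
[ 468.999 -226.022   77.788] [ 0.356 -0.301  0.531] 0.16834232625642667
```

Emit:
{"method": "step_arm", "body": {
  "series": [0, 0, 0, 0, 0.5, 0.05, 0.1, 0, 0, 0, 0, 0.4, 0, 0.1, 0, 0, 0, 0, 0.16, 0, 0.1, 0, 0, 0, 0, 0.05, 0, 0.1, 0, 0, 0, 0, 0, 0, 0.5, 0, 0, 0, 0, 0, 0, 0.5, 0, 0, 0, 0, 0, 0, 0.5, 0, 0, 0, 0, -0.4, 0, 0.5, 0, 0, 0, 0, -0.8, 0, 0.5, 0, 0, 0, 0, -0.9, 0, 0.5, 0, 0, 0, 0, -0.9, 0, 0.5, 0, 0, 0, 0, -0.8, 0, 0.5]
}}

```text
clock: 6.35
position: [473.5, -226.3, 219.7]
orientation: [-1.272, 1.103, -1.106]
contact_force: [0.1, -0.2, -1.0]
width: 0.5
```

Run:
```python
from plan import *
yr=0.094
def tilt(a,yaw=yr-np.pi/2):
    # tool leaned a toward rack -x (tool y = -n)
    X=np.array([np.cos(yr),np.sin(yr),0]);n=-np.sin(a)*X+np.array([0,0,np.cos(a)])
    x=np.array([np.cos(yaw),np.sin(yaw),0]);y=-n;return np.c_[x,y,np.cross(x,y)]
R=tilt(np.radians(35)); print(R)
n=-R[:,1]
top=np.array([588,-291.,84.]); print('target TCP', top-26*n)
P=top+110*n; print(P)
s=get_state();print(s['position'],s['contact_force'],s['width']);go(P,R)
```

```text
[[ 0.094  0.571  0.816]
 [-0.996  0.054  0.077]
 [ 0.    -0.819  0.574]]
target TCP [ 602.847 -289.6     62.702]
[ 525.185 -296.922  174.107]
[ 473.51  -226.338  219.659] [ 0.079 -0.221 -1.019] 0.5000342043287318
turn [ 5.077  0.378 -0.11 ] shift now [1.542 0.914 0.824] shift after turn [1.502 1.26  0.212] |d|mm 98.62773074290939
```

Emit:
{"method": "step_arm", "body": {
  "series": [0.846, 0.063, -0.018, 0, 0, 0, 0.5, 0.846, 0.063, -0.018, 0, 0, 0, 0.5, 0.846, 0.063, -0.018, 0, 0, 0, 0.5, 0.846, 0.063, -0.018, 0, 0, 0, 0.5, 0.846, 0.063, -0.018, 0, 0, 0, 0.5, 0.846, 0.063, -0.018, 0, 0, 0, 0.5, 0, 0, 0, 0.5, 0.42, 0.07, 0.5, 0, 0, 0, 0.5, 0.42, 0.07, 0.5, 0, 0, 0, 0.5, 0.42, 0.07, 0.5, 0, 0, 0, 0, 0, 0, 0.5, 0, 0, 0, 0, 0, 0, 0.5]
}}

```text
clock: 7.45
position: [525.1, -296.9, 170.6]
orientation: [-0.774, 0.707, -1.352]
contact_force: [0.2, 0.5, -0.4]
width: 0.499
```

```bash
python3 look.py c wrist
python3 - <<'E'
import cv2
from plan import *
s=get_state();print(s['clock'],s['position'],s['contact_force'],s['width'],Ro.from_rotvec(s['orientation']).as_matrix())
cv2.imwrite('pics/c2.png',cv2.resize(cv2.imread('pics/c_wrist.png'),(800,600),interpolation=cv2.INTER_CUBIC))
E
```

```text
7.5 [ 525.061 -296.607  171.308] [ 0.344 -0.674  0.157] 0.5027597601695419 [[ 0.094  0.57   0.816]
 [-0.996  0.055  0.077]
 [-0.001 -0.82   0.572]]
```

View pics/c2.png

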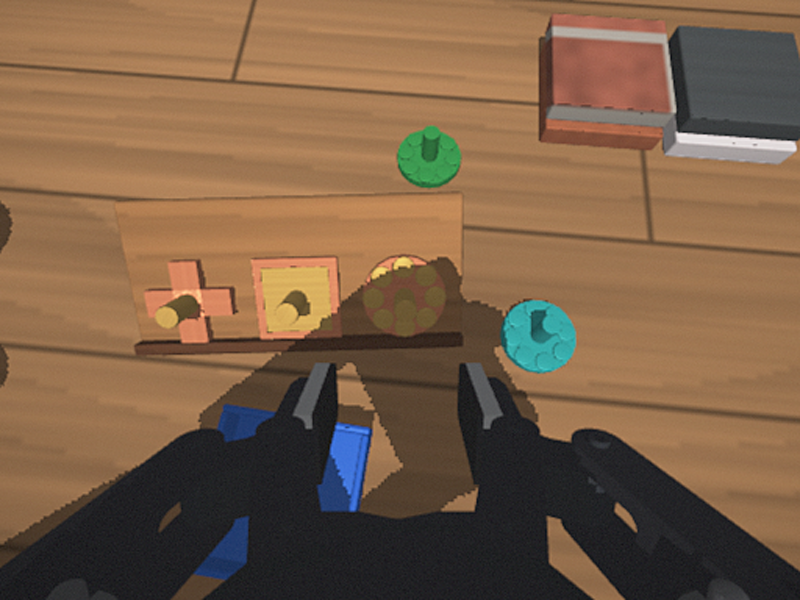

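The rosette lies in the gripper's shadow. Its disc spans about x 363–446 and y 255–337, centred near (404,297). The cross (190,302) and the square (295,298) are to its left, and the cyan and green look-alikes stand off the rack. I need an enhanced crop to see the boss.

Run:
```python
import cv2,numpy as np
im=cv2.imread('pics/c_wrist.png')[155:225,215:305]
im=np.clip(255*(im/255.)**.45,0,255).astype(np.uint8)
im=cv2.resize(im,None,fx=8,fy=8,interpolation=cv2.INTER_CUBIC)
t=cv2.imread('pics/a_top.png')[185:225,330:390]
t=cv2.resize(t,None,fx=12,fy=12,interpolation=cv2.INTER_CUBIC)
cv2.imwrite('pics/c3.png',im)
```

```text
(no output)
```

View pics/c3.png

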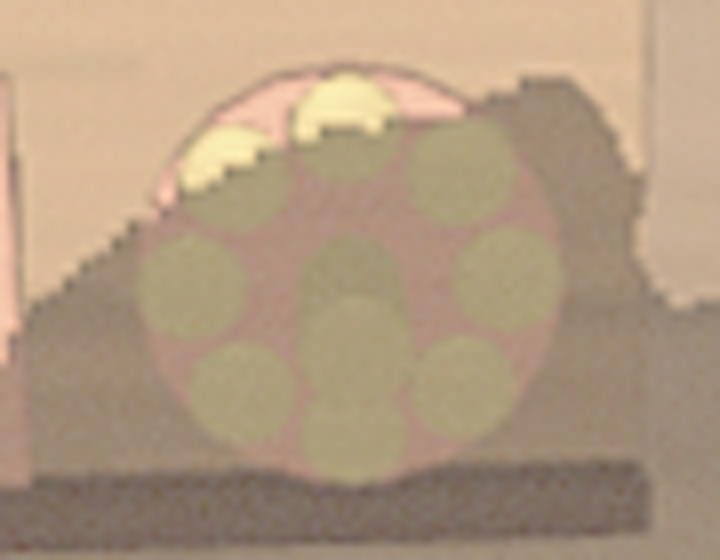

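The crop shows the boss top centred at crop (356,352), which is about (259.1,198.6) in the original picture, and the disc face centred at (258.5,188.7).

Run:
```python
from plan import *
from geo import *
n=np.array([-.571,-.054,.819])
w1=ray('c_wrist',259.1,198.6);w2=ray('c_wrist',258.5,188.7)
print('wrist pair, boss top',tri(w1,(w2[0]+30*n,w2[1])))
a=ray('a_top',560,321,.64);b=ray('a_scene',244,293,.64)
print('all',tri(w1,a,b),'w+top',tri(w1,a),'w+sc',tri(w1,b))
# at-z options
for z in (80,82,84,86): print(z,atz('c_wrist',259.1,198.6,z))
# rack yaw: ledge/back edge
p=atz('c_wrist',118,200,87,.64);q=atz('c_wrist',462,193,87,.64);print('rack back',p,q,np.arctan2(-(p-q)[0],(p-q)[1]))
# scale: rosette diameter 56 at depth
c=json.load(open('pics/c_wrist.json'));f=192/np.tan(np.radians(c['vfov']/2))
zc=f*56/((563-140)/8);print('depth from dia',zc)
o,d=w2;R=np.array(c['R']);print('disc face centre',o+d*zc/(R@d)[2])
```

```text
wrist pair, boss top (array([ 572.169, -296.734,  108.361]), [np.float64(0.048496455577842164), np.float64(0.04849645557790987)])
all (array([ 585.199, -294.712,   77.465]), [np.float64(3.6738127658325523), np.float64(4.574388363370917), np.float64(1.7673135565677598)]) w+top (array([ 589.384, -297.33 ,   57.208]), [np.float64(1.757442553348886), np.float64(1.757442553348931)]) w+sc (array([ 581.885, -295.773,   76.339]), [np.float64(0.635619787874188), np.float64(0.6356197878741973)])
80 [ 580.979 -296.415   80.   ]
82 [ 580.358 -296.441   82.   ]
84 [ 579.738 -296.467   84.   ]
86 [ 579.117 -296.493   86.   ]
rack back [ 634.426 -110.238   87.   ] [ 659.483 -325.614   87.   ] 0.11582138616219255
depth from dia 297.5287639244689
disc face centre [ 601.791 -294.399   47.986]
```

Run:
```python
import cv2,numpy as np
a=cv2.imread('pics/a_scene.png')[175:215,135:195];b=cv2.imread('pics/a_top.png')[185:225,330:390]
f=lambda i:cv2.resize(i,None,fx=10,fy=10,interpolation=cv2.INTER_CUBIC)
o=np.vstack([f(a)[:300],f(b)[:300]]);cv2.imwrite('pics/d.png',o)
```

```text
(no output)
```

View pics/d.png

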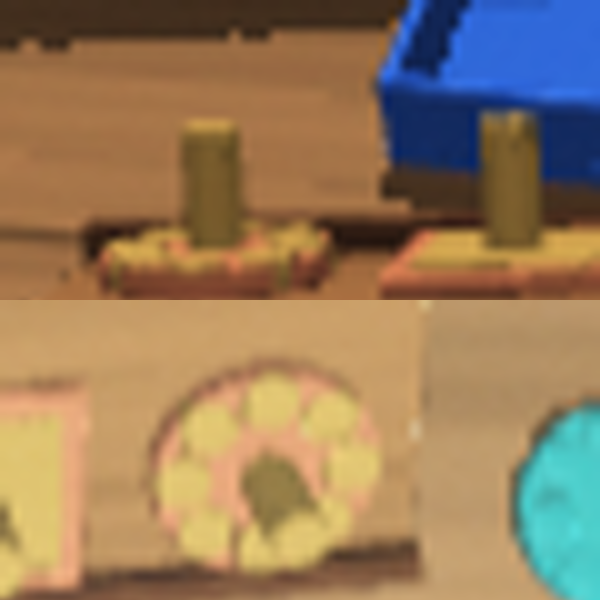

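The upper half (scene) puts the boss top at crop (211,124), about (155.6,187.0) in the original. In the lower half (top), the bright end of the boss is at (297,242), about (359.2,208.7).

Run:
```python
from plan import *
from geo import *
w=ray('c_wrist',259.1,198.6);a=ray('a_top',359.2,208.7);b=ray('a_scene',155.6,187.)
print(tri(w,a,b),tri(w,b),tri(a,b),tri(w,a))
yr=0.105
X=np.array([np.cos(yr),np.sin(yr),0]);al=np.radians(35);n=-np.sin(al)*X+np.array([0,0,np.cos(al)])
x=np.array([np.sin(yr),-np.cos(yr),0]);R=np.c_[x,-n,np.cross(x,-n)]
go(tri(w,a,b)[0]+20*n,R);go(tri(w,a,b)[0]-23*n,R)
```

```text
(array([ 581.787, -296.023,   77.782]), [np.float64(0.3807590839449151), np.float64(0.6296482297128695), np.float64(0.29484561876619747)]) (array([ 581.624, -296.34 ,   77.861]), [np.float64(0.051426071393548614), np.float64(0.05142607139350973)]) (array([ 582.025, -295.688,   78.254]), [np.float64(0.39883021463803114), np.float64(0.3988302146379784)]) (array([ 582.23 , -296.187,   75.385]), [np.float64(0.24232300918465402), np.float64(0.24232300918467256)])
turn [ 0.012 -0.079  0.043] shift now [ 0.099  1.781 -0.144] shift after turn [ 0.107  1.78  -0.148] |d|mm 89.47136510776534
turn [ 0.012 -0.079  0.043] shift now [ 0.095  2.641 -0.143] shift after turn [ 0.107  2.64  -0.148] |d|mm 132.31979122924577
```

Emit:
{"method": "step_arm", "body": {
  "series": [0.01, -0.08, 0.04, 0, 0, 0, 0.4, 0, 0, 0, 0.05, 0.6, -0.07, 0.4, 0, 0, 0, 0.05, 0.6, -0.07, 0.4, 0, 0, 0, 0, 0.58, 0, 0.4, 0, 0, 0, 0, 0.3, 0, 0.4, 0, 0, 0, 0, 0.3, 0, 0.4, 0, 0, 0, 0, 0.2, 0, 0.4, 0, 0, 0, 0, 0.1, 0, 0.4, 0, 0, 0, 0, 0, 0, 0.4]
}}

```text
clock: 8.4
position: [596.5, -294.3, 57.0]
orientation: [-0.777, 0.699, -1.343]
contact_force: [-0.0, 0.7, 0.4]
width: 0.401
```

Run:
```python
from plan import *
s=get_state();n=np.array([-.5704,-.060,.819]);go(np.array([581.8,-296,77.6])-25*n,Ro.from_rotvec(s['orientation']).as_matrix());print(s['contact_force'],s['position'])
```

```text
turn [0. 0. 0.] shift now [ 0.003 -0.007 -0.005] shift after turn [ 0.003 -0.007 -0.005] |d|mm 0.4681664125906121
[-0.006  0.674  0.421] [ 596.467 -294.319   56.98 ]
```

On target; close with 60 N, then pull out along the boss's axis.

Emit:
{"method": "step_arm", "body": {
  "series": [0, 0, 0, 0, 0, 0, 0.2, 0, 0, 0, 0, 0, 0, 0.05, 0, 0, 0, 0, 0, 0, 0.05, 0, 0, 0, 0, 0, 0, 0.05, 0, 0, 0, 0, 0, 0, 0.05, 0, 0, 0, 0, -0.2, 0, 0.05, 0, 0, 0, 0, -0.4, 0, 0.05, 0, 0, 0, 0, -0.7, 0, 0.05, 0, 0, 0, 0, -0.7, 0, 0.05, 0, 0, 0, 0, -0.7, 0, 0.05, 0, 0, 0, 0, -0.5, 0, 0.05, 0, 0, 0, 0, 0, 0, 0.05],
  "grip_force": 70
}}

```text
clock: 9.6
position: [504.3, -305.0, 192.2]
orientation: [-0.778, 0.695, -1.348]
contact_force: [0.3, -0.8, -1.2]
width: 0.134
```

```bash
python3 look.py e wrist
python3 - <<'E'
import cv2
from plan import *
s=get_state();print(s['clock'],s['position'],s['contact_force'],s['width']);
cv2.imwrite('pics/e2.png',cv2.resize(cv2.imread('pics/e_wrist.png'),(800,600),interpolation=cv2.INTER_CUBIC))
go([578.8,77,230],down(-1.43))
E
```

```text
9.65 [ 504.686 -304.556  189.905] [-0.79   0.334 -2.325] 0.13713487730404134
turn [-5.1   -0.293  0.119] shift now [-7.435  0.626  2.326] shift after turn [-7.348 -0.802  2.538] |d|mm 390.75025889832307
```

View pics/e2.png

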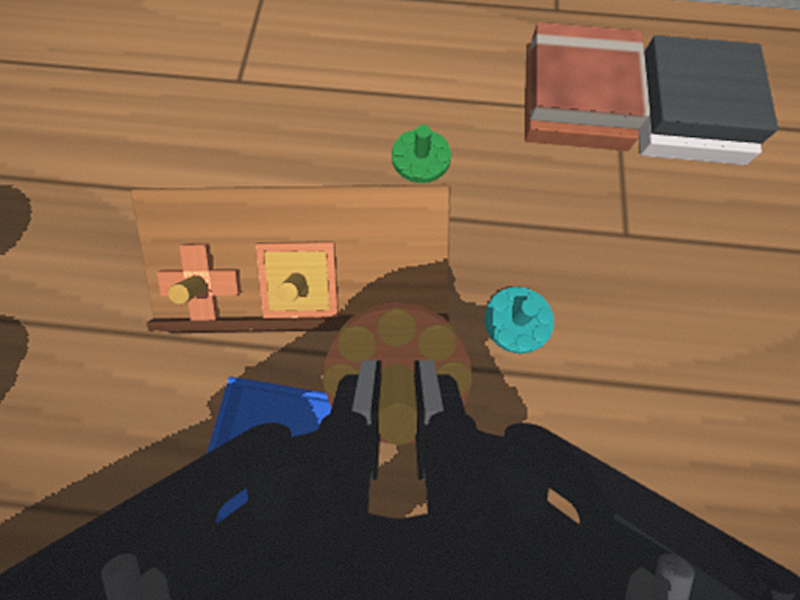

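The rosette is held boss-up between the pads, the disc square to the fingers, spanning x 323–472 with its top edge at y 303. The cross and the square are undisturbed. Next: check how the disc is centred in the gripper.

Run:
```python
from plan import *
from geo import *
import json
c=json.load(open('pics/e_wrist.json'));R=np.array(c['R']);t=np.array(c['t']);f=192/np.tan(np.radians(c['vfov']/2))
s=get_state();A=Ro.from_rotvec(s['orientation']).as_matrix()
# camera vs tool using resting relation
for dz in (-4,0,4):
  for dy in (3,5,7):
    th=np.linspace(0,2*np.pi,200)
    X=s['position']+(A@np.array([28*np.cos(th),0*th+dy,dz+28*np.sin(th)])).T
    p=X@R.T+t;u=(f*p[:,0]/p[:,2]+c['cx'])/.64;v=(f*p[:,1]/p[:,2]+c['cy'])/.64
    print(dz,dy,u.min(),u.max(),v.min(),v.max())
```

```text
-4 3 319.6757969715161 470.19090018368536 318.4656349497631 454.38477988560095
-4 5 320.56687633048904 469.33320258710296 316.6844713342178 451.2654077060709
-4 7 321.43748964288 468.49580020397764 314.9461606974393 448.2142421276138
0 3 319.13748196793523 470.7139789239198 307.67965387620967 445.5219106251153
0 5 320.04106806725355 469.8441825522074 306.0177662623224 442.4804788913212
0 7 320.9237579234073 468.9945057561123 304.3961505468081 439.50598548451467
4 3 318.59152184616136 471.2444882065133 296.7329221554839 436.53943025040024
4 5 319.50788027523936 470.3623356617538 295.1940523335538 433.5783188211328
4 7 320.4029001126214 469.50073006533364 293.69274446840353 430.68280798415094
```

Emit:
{"method": "step_arm", "body": {
  "series": [-0.85, -0.049, 0.02, 0, 0, 0, 0.05, -0.85, -0.049, 0.02, 0, 0, 0, 0.05, -0.85, -0.049, 0.02, 0, 0, 0, 0.05, -0.85, -0.049, 0.02, 0, 0, 0, 0.05, -0.85, -0.049, 0.02, 0, 0, 0, 0.05, -0.85, -0.049, 0.02, 0, 0, 0, 0.05, 0, 0, 0, -0.35, -0.08, 0.12, 0.05, 0, 0, 0, -0.7, -0.08, 0.24, 0.05, 0, 0, 0, -0.7, -0.08, 0.24, 0.05, 0, 0, 0, -0.7, -0.08, 0.24, 0.05, 0, 0, 0, -0.7, -0.08, 0.24, 0.05, 0, 0, 0, -0.7, -0.08, 0.24, 0.05, 0, 0, 0, -0.7, -0.08, 0.24, 0.05, 0, 0, 0, -0.7, -0.08, 0.24, 0.05, 0, 0, 0, -0.7, -0.08, 0.24, 0.05, 0, 0, 0, -0.7, -0.08, 0.24, 0.05, 0, 0, 0, -0.5, 0, 0.17, 0.05, 0, 0, 0, -0.2, 0, 0.09, 0.05, 0, 0, 0, 0, 0, 0, 0.05, 0, 0, 0, 0, 0, 0, 0.05]
}}

```text
clock: 11.65
position: [578.6, 77.4, 228.2]
orientation: [-1.273, 1.107, -1.101]
contact_force: [-0.1, -0.3, -2.6]
width: 0.133
```

```bash
python3 look.py f wrist
python3 - <<'E'
import cv2
from plan import *
s=get_state();print(s['clock'],s['position'],s['contact_force'],s['width']);
cv2.imwrite('pics/f2.png',cv2.resize(cv2.imread('pics/f_wrist.png'),(800,600),interpolation=cv2.INTER_CUBIC))
go([578.8,77,127.5],down(-1.43))
E
```

```text
11.7 [578.634  77.046 228.444] [-0.526  0.815 -2.542] 0.13533080741955497
turn [ 0.016  0.007 -0.024] shift now [0.007 2.019 0.007] shift after turn [0.001 2.019 0.003] |d|mm 100.94396783527155
```

View pics/f2.png

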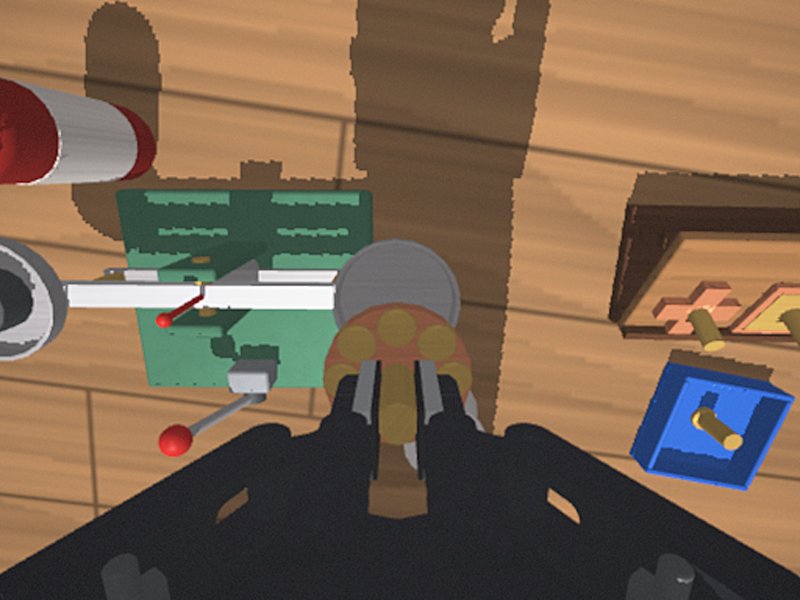

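The stud stands in the tray at (720,428). The empty pan is centred at about x=397 and the held rosette at x=398, so they line up. Lowering now.

Emit:
{"method": "step_arm", "body": {
  "series": [0.016, 0.007, -0.024, 0, 0.3, 0, 0.05, 0, 0, 0, 0, 0.5, 0, 0.05, 0, 0, 0, 0, 0.5, 0, 0.05, 0, 0, 0, 0, 0.35, 0, 0.05, 0, 0, 0, 0, 0.2, 0, 0.05, 0, 0, 0, 0, 0.1, 0, 0.05, 0, 0, 0, 0, 0, 0, 0.05, 0, 0, 0, 0, 0, 0, 0.05]
}}

```text
clock: 12.5
position: [579.2, 77.8, 132.3]
orientation: [-1.272, 1.103, -1.105]
contact_force: [0.6, -0.1, -1.6]
width: 0.14
```

Emit:
{"method": "step_arm", "body": {
  "series": [0, 0, 0, 0, 0.03, 0, 0.05, 0, 0, 0, 0, 0.02, 0, 0.05, 0, 0, 0, 0, 0, 0, 0.05]
}}

```text
clock: 12.8
position: [578.9, 77.9, 129.0]
orientation: [-1.272, 1.104, -1.105]
contact_force: [-0.5, -0.8, -2.2]
width: 0.135
```

Emit:
{"method": "step_arm", "body": {
  "series": [0, 0, 0, 0, 0.02, 0, 0.05, 0, 0, 0, 0, 0, 0, 0.05, 0, 0, 0, 0, 0, 0, 0.05]
}}

```text
clock: 13.1
position: [579.0, 77.8, 128.1]
orientation: [-1.272, 1.104, -1.105]
contact_force: [-0.4, 0.5, -1.3]
width: 0.133
```

Emit:
{"method": "step_arm", "body": {
  "series": [0, 0, 0, 0, 0.02, 0, 0.05, 0, 0, 0, 0, 0, 0, 0.05, 0, 0, 0, 0, 0, 0, 0.05]
}}

```text
clock: 13.4
position: [579.0, 77.8, 127.1]
orientation: [-1.272, 1.104, -1.105]
contact_force: [-0.1, -2.1, 2.8]
width: 0.137
```

Contact (vertical force went from -2 to +3 N). Releasing and backing straight up.

Emit:
{"method": "step_arm", "body": {
  "series": [0, 0, 0, 0, 0, 0, 0.17, 0, 0, 0, 0, 0, 0, 0.25, 0, 0, 0, 0, 0, 0, 0.35, 0, 0, 0, 0, 0, 0, 0.4, 0, 0, 0, 0, 0, 0, 0.4, 0, 0, 0, 0, -0.1, 0, 0.4, 0, 0, 0, 0, -0.3, 0, 0.4, 0, 0, 0, 0, -0.6, 0, 0.4, 0, 0, 0, 0, -0.8, 0, 0.4, 0, 0, 0, 0, -0.5, 0, 0.4, 0, 0, 0, 0, 0, 0, 0.4]
}}

```text
clock: 14.5
position: [579.9, 77.9, 247.6]
orientation: [-1.267, 1.099, -1.108]
contact_force: [-0.4, 0.3, -0.0]
width: 0.4
```

```bash
python3 look.py g wrist
python3 - <<'E'
import cv2
from plan import *
s=get_state();print(s['clock'],s['position'],s['contact_force'],s['width']);
cv2.imwrite('pics/g2.png',cv2.resize(cv2.imread('pics/g_wrist.png'),(800,600),interpolation=cv2.INTER_CUBIC))
E
```

```text
14.55 [579.413  77.857 244.913] [ 0.173 -0.779  0.057] 0.3979810431340622
```

View pics/g2.png

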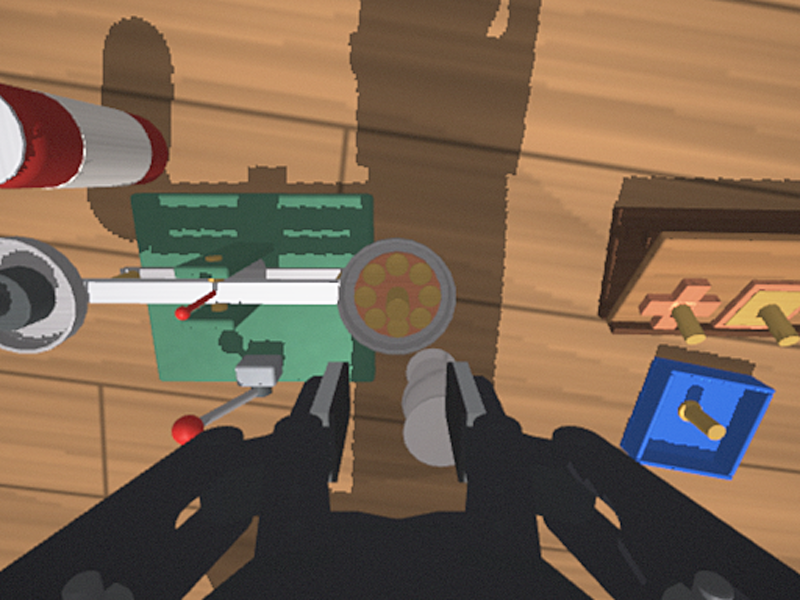

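The rosette lies flat, boss up, centred in the pan at (397,297). The stud is in the tray and the beam is level. Lever next.

Run:
```python
from plan import *
go([449,216.5,200],down(-1.43));go([449,216.5,88],down(-1.43))
h=np.array([455.3,179.6,36]);yb=np.array([-.14,.99,0])
for a in (30,15,0,-15,-30): print(a,h+75*(np.sin(np.radians(a))*yb+np.cos(np.radians(a))*np.array([0,0,1])))
```

```text
turn [-0.036  0.004  0.003] shift now [-3.113  0.888 -2.196] shift after turn [-3.111  0.898 -2.193] |d|mm 195.56730916816488
turn [-0.036  0.004  0.003] shift now [-3.114  3.128 -2.205] shift after turn [-3.111  3.138 -2.193] |d|mm 246.68034121463046
30 [450.05  216.725 100.952]
15 [452.582 198.817 108.444]
0 [455.3 179.6 111. ]
-15 [458.018 160.383 108.444]
-30 [460.55  142.475 100.952]
```

Emit:
{"method": "step_arm", "body": {
  "series": [-0.036, 0, 0, -0.3, 0, -0.2, 0.42, 0, 0, 0, -0.6, 0, -0.42, 0.42, 0, 0, 0, -0.7, 0, -0.5, 0.42, 0, 0, 0, -0.7, 0, -0.5, 0.42, 0, 0, 0, -0.55, 0, -0.4, 0.42, 0, 0, 0, -0.26, 0.1, -0.173, 0.42, 0, 0, 0, 0, 0.5, 0, 0.42, 0, 0, 0, 0, 0.7, 0, 0.42, 0, 0, 0, 0, 0.4, 0, 0.42, 0, 0, 0, 0, 0.2, 0, 0.42, 0, 0, 0, 0, 0, 0, 0.42]
}}

```text
clock: 15.65
position: [447.4, 216.0, 145.8]
orientation: [-1.278, 1.109, -1.102]
contact_force: [0.3, -0.3, 0.1]
width: 0.42
```

Run:
```python
from plan import *
go([449,216.5,88],down(-1.43));print(get_state()['contact_force'])
```

```text
turn [0.054 0.004 0.006] shift now [-0.006  1.156  0.042] shift after turn [-0.005  1.156  0.034] |d|mm 57.8170280144071
[ 0.319 -0.346  0.088]
```

Emit:
{"method": "step_arm", "body": {
  "series": [0.05, 0, 0, 0, 0.3, 0.03, 0.42, 0, 0, 0, 0, 0.4, 0, 0.42, 0, 0, 0, 0, 0.3, 0, 0.42, 0, 0, 0, 0, 0.15, 0, 0.42, 0, 0, 0, 0, 0, 0, 0.42, 0, 0, 0, 0, 0, 0, 0.42]
}}

```text
clock: 16.25
position: [449.8, 216.6, 90.5]
orientation: [-1.271, 1.103, -1.106]
contact_force: [-0.5, 0.8, -0.5]
width: 0.421
```

Emit:
{"method": "step_arm", "body": {
  "series": [0, 0, 0, 0.16, -0.08, 0, 0.42, 0, 0, 0, 0.16, -0.06, 0, 0.42, 0, 0, 0, 0.16, -0.04, 0, 0.42, 0, 0, 0, 0.16, -0.02, 0, 0.42, 0, 0, 0, 0.16, 0, 0, 0.42, 0, 0, 0, 0.16, 0.02, 0, 0.42, 0, 0, 0, 0.16, 0.03, 0, 0.42, 0, 0, 0, 0.16, 0.04, 0, 0.42, 0, 0, 0, 0.12, 0.05, 0, 0.42, 0, 0, 0, 0.08, 0.03, 0, 0.42, 0, 0, 0, 0, 0, 0, 0.42]
}}

```text
clock: 17.35
position: [459.8, 142.6, 90.8]
orientation: [-1.272, 1.104, -1.106]
contact_force: [-0.9, 0.2, -1.0]
width: 0.42
```

Run:
```python
from plan import *
s=get_state();print(s['position'],s['contact_force'],s['width']);go([460.5,142.5,90],down(-1.43))
```

```text
[459.811 142.598  90.813] [-0.914  0.195 -0.984] 0.4199024626291219
turn [-0.011  0.     0.004] shift now [0.004 0.016 0.013] shift after turn [0.004 0.016 0.013] |d|mm 1.0702317640833052
```

Emit:
{"method": "step_arm", "body": {
  "series": [0, 0, 0, 0.06, 0.01, 0, 0.42, 0, 0, 0, 0.04, 0, 0, 0.42, 0, 0, 0, 0, 0, 0, 0.42]
}}

```text
clock: 17.65
position: [460.4, 138.2, 90.5]
orientation: [-1.272, 1.103, -1.105]
contact_force: [-1.1, 2.5, -0.9]
width: 0.424
```

Emit:
{"method": "step_arm", "body": {
  "series": [0, 0, 0, 0.03, 0, 0, 0.42, 0, 0, 0, 0, 0, 0, 0.42]
}}

```text
clock: 17.85
position: [460.5, 137.7, 90.5]
orientation: [-1.27, 1.104, -1.103]
contact_force: [-2.1, 11.9, -5.0]
width: 0.419
```

Emit:
{"method": "step_arm", "body": {
  "series": [0, 0, 0, 0.03, 0, 0, 0.42, 0, 0, 0, 0, 0, 0, 0.42]
}}

```text
clock: 18.05
position: [460.5, 137.2, 90.4]
orientation: [-1.269, 1.105, -1.101]
contact_force: [-2.1, 22.9, -5.5]
width: 0.423
```

The force rise marks the stop. Backing off, rising clear and waiting.

Emit:
{"method": "step_arm", "body": {
  "series": [0, 0, 0, -0.14, 0, 0, 0.42, 0, 0, 0, 0, -0.15, 0, 0.42, 0, 0, 0, 0, -0.4, 0, 0.42, 0, 0, 0, 0, -0.7, 0, 0.42, 0, 0, 0, 0, -0.8, 0, 0.42, 0, 0, 0, 0, 0, 0, 0.42, 0, 0, 0, 0, 0, 0, 0.42, 0, 0, 0, 0, 0, 0, 0.42, 0, 0, 0, 0, 0, 0, 0.42, 0, 0, 0, 0, 0, 0, 0.42, 0, 0, 0, 0, 0, 0, 0.42, 0, 0, 0, 0, 0, 0, 0.42, 0, 0, 0, 0, 0, 0, 0.42]
}}

```text
clock: 19.35
position: [459.8, 142.2, 193.2]
orientation: [-1.271, 1.103, -1.105]
contact_force: [-0.1, -0.5, 0.4]
width: 0.419
```

```bash
python3 look.py h1 wrist; python3 look.py h scene wrist
python3 - <<'E'
import cv2,numpy as np
from plan import *
s=get_state();print(s['clock'],s['position'],s['contact_force'])
a=cv2.imread('pics/h_scene.png')[135:245,270:450];o=cv2.imread('pics/a_scene.png')[135:245,270:450]
b=cv2.imread('pics/h_wrist.png')
f=lambda i,k:cv2.resize(i,None,fx=k,fy=k,interpolation=cv2.INTER_CUBIC)
top=np.hstack([f(o,2.2),f(a,2.2)]);bb=f(b,.9)
c=np.zeros((top.shape[0]+bb.shape[0],max(top.shape[1],bb.shape[1]),3),np.uint8);c[:top.shape[0],:top.shape[1]]=top;c[top.shape[0]:,:bb.shape[1]]=bb
cv2.imwrite('pics/h2.png',c);print(c.shape)
E
```

```text
19.5 [459.842 142.18  193.226] [-0.756  0.733  0.853]
(588, 792, 3)
```

View pics/h2.png

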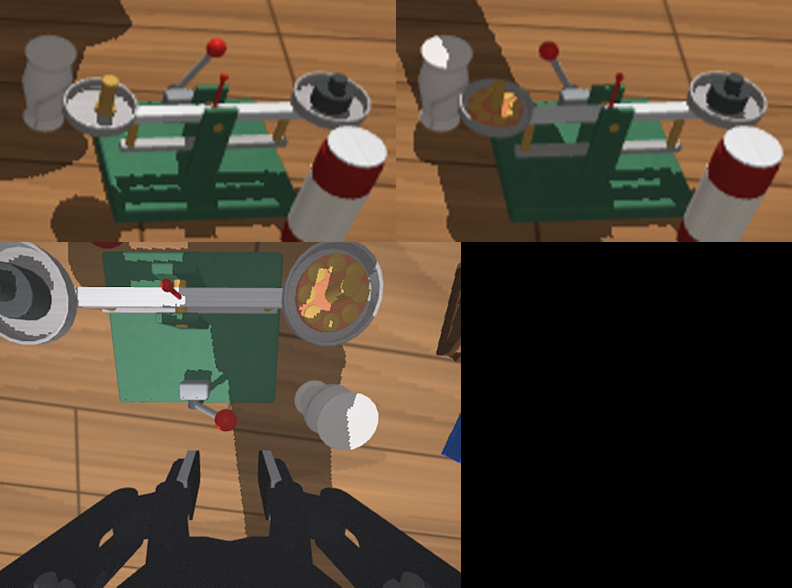

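The scene crops show the pans at the same heights as when arrested: load pan about (97,105) before and (493-396,107) now. The lever leans the other way, with the knob at (226,420) in the wrist picture. The beam is near level. I'll wait a bit longer, then go down around the knob again.

Emit:
{"method": "step_arm", "body": {
  "series": [0, 0, 0, 0, 0, 0, 0.42, 0, 0, 0, 0, 0, 0, 0.42, 0, 0, 0, 0, 0, 0, 0.42, 0, 0, 0, 0, 0, 0, 0.42, 0, 0, 0, 0, 0, 0, 0.42, 0, 0, 0, 0, 0, 0, 0.42, 0, 0, 0, 0, 0, 0, 0.42, 0, 0, 0, 0, 0, 0, 0.42, 0, 0, 0, 0, 0, 0, 0.42, 0, 0, 0, 0, 0, 0, 0.42, 0, 0, 0, 0, 0, 0, 0.42, 0, 0, 0, 0, 0, 0, 0.42]
}}

```text
clock: 20.7
position: [459.8, 142.2, 193.3]
orientation: [-1.271, 1.103, -1.105]
contact_force: [0.6, 0.0, -0.2]
width: 0.421
```

```bash
python3 look.py k scene
python3 - <<'E'
import cv2,numpy as np
from plan import *
from geo import *
print('knob',atz('h_wrist',251,198,101))
r=(slice(165,205),slice(290,445))
ims={t:cv2.cvtColor(cv2.imread(f'pics/{t}_scene.png'),cv2.COLOR_BGR2GRAY).astype(float) for t in 'ahk'}
# pan shift between pictures: counter pan region
cp=(slice(163,200),slice(402,440))
for p,q in (('a','h'),('h','k')): print(p,q,cv2.phaseCorrelate(ims[p][cp].copy(),ims[q][cp].copy()))
print(np.abs(ims['h']-ims['k'])[r].max())
go([460.5,143,90],down(-1.43))
E
```

```text
knob [458.748 144.421 101.   ]
a h ((0.07246663508580653, -0.20799989979394695), 1.0018201277847998)
h k ((-0.0013057211038010053, -0.0008031131630623634), 1.001662753100198)
3.0
turn [-0.017  0.004  0.001] shift now [-0.015  2.065  0.011] shift after turn [-0.014  2.065  0.015] |d|mm 103.27690625836287
```

The counter pan shifted only 0.2 px from its arrested place, and the beam is at rest. Swinging the lever back.

Emit:
{"method": "step_arm", "body": {
  "series": [0, 0, 0, -0.03, 0.5, 0, 0.42, 0, 0, 0, 0, 0.7, 0, 0.42, 0, 0, 0, 0, 0.5, 0, 0.42, 0, 0, 0, 0, 0.25, 0, 0.42, 0, 0, 0, 0, 0.1, 0, 0.42, 0, 0, 0, 0, 0, 0, 0.42]
}}

```text
clock: 21.35
position: [460.0, 143.7, 91.1]
orientation: [-1.271, 1.103, -1.105]
contact_force: [-0.2, -0.8, 1.6]
width: 0.417
```

Emit:
{"method": "step_arm", "body": {
  "series": [0, 0, 0, -0.16, -0.08, 0, 0.42, 0, 0, 0, -0.16, -0.06, 0, 0.42, 0, 0, 0, -0.16, -0.04, 0, 0.42, 0, 0, 0, -0.16, -0.02, 0, 0.42, 0, 0, 0, -0.16, 0, 0, 0.42, 0, 0, 0, -0.16, 0.02, 0, 0.42, 0, 0, 0, -0.16, 0.03, 0, 0.42, 0, 0, 0, -0.16, 0.04, 0, 0.42, 0, 0, 0, -0.12, 0.05, 0, 0.42, 0, 0, 0, -0.08, 0.03, 0, 0.42, 0, 0, 0, -0.04, 0, 0, 0.42, 0, 0, 0, 0, 0, 0, 0.42]
}}

```text
clock: 22.55
position: [448.9, 219.1, 91.9]
orientation: [-1.272, 1.103, -1.105]
contact_force: [0.8, -0.2, -0.7]
width: 0.421
```

Emit:
{"method": "step_arm", "body": {
  "series": [0, 0, 0, -0.05, 0.01, 0, 0.42, 0, 0, 0, 0, 0, 0, 0.42]
}}

```text
clock: 22.75
position: [448.6, 221.4, 91.5]
orientation: [-1.272, 1.103, -1.105]
contact_force: [0.2, -2.0, -1.1]
width: 0.42
```

Emit:
{"method": "step_arm", "body": {
  "series": [0, 0, 0, -0.03, 0, 0, 0.42, 0, 0, 0, 0, 0, 0, 0.42]
}}

```text
clock: 22.95
position: [448.5, 222.9, 91.6]
orientation: [-1.271, 1.103, -1.105]
contact_force: [-1.0, -2.9, -2.4]
width: 0.422
```

Emit:
{"method": "step_arm", "body": {
  "series": [0, 0, 0, -0.03, 0, 0, 0.42, 0, 0, 0, 0, 0, 0, 0.42]
}}

```text
clock: 23.15
position: [448.3, 224.4, 91.7]
orientation: [-1.271, 1.103, -1.105]
contact_force: [1.2, -2.8, -2.5]
width: 0.418
```

Emit:
{"method": "step_arm", "body": {
  "series": [0, 0, 0, -0.03, 0, 0, 0.42, 0, 0, 0, 0, 0, 0, 0.42]
}}

```text
clock: 23.35
position: [448.1, 226.0, 91.7]
orientation: [-1.271, 1.103, -1.105]
contact_force: [-1.1, -3.7, -3.2]
width: 0.419
```

Emit:
{"method": "step_arm", "body": {
  "series": [0, 0, 0, -0.03, 0, 0, 0.42, 0, 0, 0, 0, 0, 0, 0.42]
}}

```text
clock: 23.55
position: [447.9, 227.3, 91.7]
orientation: [-1.272, 1.103, -1.106]
contact_force: [0.6, -5.8, -2.5]
width: 0.418
```

Emit:
{"method": "step_arm", "body": {
  "series": [0, 0, 0, -0.02, 0, 0, 0.42, 0, 0, 0, 0, 0, 0, 0.42]
}}

```text
clock: 23.75
position: [447.9, 227.6, 91.6]
orientation: [-1.273, 1.102, -1.107]
contact_force: [1.1, -11.2, -2.9]
width: 0.422
```

Emit:
{"method": "step_arm", "body": {
  "series": [0, 0, 0, -0.03, 0, 0, 0.42, 0, 0, 0, 0, 0, 0, 0.42]
}}

```text
clock: 23.95
position: [447.8, 228.1, 91.5]
orientation: [-1.274, 1.101, -1.109]
contact_force: [2.2, -21.1, -2.0]
width: 0.42
```

Emit:
{"method": "step_arm", "body": {
  "series": [0, 0, 0, 0.16, 0, 0, 0.42, 0, 0, 0, 0, -0.15, 0, 0.42, 0, 0, 0, 0, -0.4, 0, 0.42, 0, 0, 0, 0, -0.7, 0, 0.42, 0, 0, 0, 0, -0.8, 0, 0.42, 0, 0, 0, 0, -0.5, 0, 0.42, 0, 0, 0, 0, 0, 0, 0.42, 0, 0, 0, 0, 0, 0, 0.42]
}}

```text
clock: 24.75
position: [448.5, 222.3, 219.9]
orientation: [-1.27, 1.102, -1.105]
contact_force: [-0.2, -0.3, 0.3]
width: 0.422
```

```bash
python3 look.py m scene wrist
python3 - <<'E'
import cv2,numpy as np
from plan import *
s=get_state();print(s['clock'],s['position'],s['contact_force'])
f=lambda i,k:cv2.resize(i,None,fx=k,fy=k,interpolation=cv2.INTER_CUBIC)
a=f(cv2.imread('pics/m_scene.png')[100:260,90:460],2.1);b=f(cv2.imread('pics/m_wrist.png')[60:340],.85)
c=np.zeros((a.shape[0]+b.shape[0],max(a.shape[1],b.shape[1]),3),np.uint8);c[:a.shape[0],:a.shape[1]]=a;c[a.shape[0]:,:b.shape[1]]=b
cv2.imwrite('pics/m2.png',c);print(c.shape)
E
```

```text
24.85 [448.138 221.974 218.417] [-0.274 -0.087 -0.541]
(574, 777, 3)
```

View pics/m2.png

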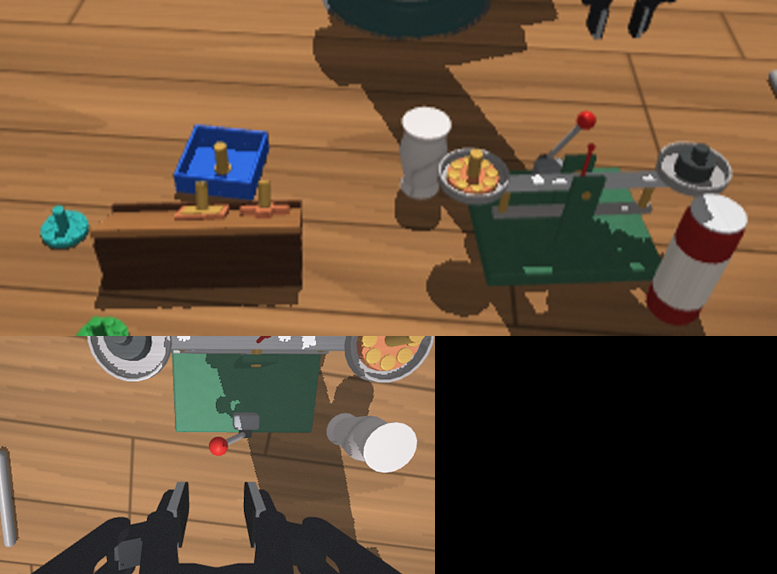

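The stud is in the tray, the rosette lies flat in the pan boss up, and the beam is level. The lever is back on the arrested side against its stop, the bystanders are untouched and the gripper is clear. Signing off.

```bash
python3 -c "from bench import *; print(sign_off())"
```

```text
the job is handed in; nothing more can be done
None
```

The job is done and handed in at about 25 s on the robot's clock, well under the 64 s limit. sign_off reports no verdict.

- **Stud:** With the balance arrested, I took it out of the load pan and put it in the blue tray, where it stands upright.
- **Rosette:** I gripped it by the boss and laid it in the pan at about 3 N contact. Pictures show it flat, boss up and centred.
- **Beam freed:** I pushed the lever to its far stop, where the force rose to 23 N. With the arm clear for over 2 s, the counter pan had moved only about 0.2 px from its arrested place and showed no motion over the last second or so.
- **Re-arrested:** I pushed the lever back to its stop, where the force rose to 21 N. The last picture shows the beam level, the rosette still in the pan, and the other two castings, vase and spray can where they stood.

**Disagreements between checks:** My first top-view reading of the rosette's boss came out about 6 mm too high. I corrected it with an enlarged crop before gripping, and the three views then agreed to within 1 mm. The lever stops were also about 2–4 mm from where I had calculated, so I found both by force.

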